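# Load a vial cassette under the spring cover of a sampler port

## Task

Load the vial cassette that stands in the lane of the sampler port: press the cover's long press bar down with one fingertip so that the spring cover stays open, and meanwhile push the cassette by its rear tab along the lane with the other fingertip until it is fully home against the end stop. Then let the bar come up so that the cover closes over the vials, and move clear. The cassette is only pushed, never lifted, and the other things on the bench stay where they are.

Things in the scene. Friction and masses are not known exactly. Their poses are not given: they have to be found in the camera images.
- port: Fixed port: 230 x 116 x 6 mm base plate, open lane, spring cover, white housing (75 mm high, from x +65 mm). Origin on the bench below the cover's hinge line, at the cover's mouth. +x: push direction along the lane (open lane x -160 to 0, cover 0 to +44 mm); +y: from lane to press bar. Lane centre line y -30 mm, floor 6 mm above the bench, 37 mm wide, rail tops 16 mm above the bench.
- lane_mouth (a point): Lane floor, centre line, at the cover's mouth (port x 0); axes as the port's. Here a 4 mm thick, 23 mm wide lip hangs from the closed cover on the side of the lane away from the hinge, lower edge 30 mm above the bench. It blocks the vials until the cover is up about 0.4 rad; pushing along the lane does not open it. A finger standing in the lane need not and cannot pass the mouth.
- lane_end (a point): Lane floor, centre line, at the face of the end stop, 44 mm beyond the mouth; axes as the port's. The cassette is home when its nose touches this face.
- cover (a joint): Cover angle about its hinge (along port x at port y 0, 30 mm above the bench). 0 closed; grows as the press bar is pushed down and the cover lifts; hard stop 0.65 rad. Spring-closed: about 4 N on the bar to start, 8 N open. Hold at 0.45 to 0.65 for the cassette to pass. Open, its upper edge stays under 75 mm above the bench.
- press_bar (a point): On the upper face of the press bar, at port x -80 mm, 35 mm out from the hinge. The bar is a strip on the cover, 3 to 52 mm out from the hinge on the +y side, port x -155 to +43 mm, so a fingertip can slide along it. Closed it slopes up and outwards at 0.55 rad (this point 50 mm above the bench); pushed to 0.55 rad it is level, upper face 32 mm above the bench. Turns with the cover.
- cassette: Grey cassette in the lane, 68 x 34 mm, about 90 g, four amber vials with black caps. Origin under its centre, +x to its nose (push direction). Vials at x 5 to 32 mm, tops 34 mm above its underside; then a 32 mm long deck 10 mm high, into which the cover's lip falls when home; at the rear an upright push tab 6 mm thick, 34 wide, 46 high, that stays outside the cover.
- cassette_nose (a point): Middle of the cassette's front end, at its underside, 34 mm ahead of its origin; axes as the cassette's.
- cassette_tab (a point): Middle of the rear face of the cassette's push tab, 38 mm above its underside (44 mm above the bench), 34 mm behind its origin. When home it lies 24 mm before the mouth.
- spare_cassette: Bystander: a like cassette without vials, loose on the bench beside the port. Origin under its centre.
- vial1: Bystander: loose capped vial, 12 mm diameter, 32 mm high, standing beside the port. Origin under its centre.
- vial2: Bystander: a second such vial.
- pipette: Bystander: pipette of about 255 mm lying on the bench on the press-bar side of the port, 22 mm high. Origin near its middle, x along it.
- reagent1: Bystander: amber reagent bottle, 94 mm diameter, 220 mm high. Origin under its centre.
- reagent2: Bystander: a second such bottle.
- beaker: Bystander: white beaker, 70 mm diameter, 90 mm high. Origin under its centre.
- tip_box: Bystander: open white tip box, 85 x 120 x 60 mm. Origin under its centre.

How it is judged:
On the way, in this order (a step that is already met when the one before it is completed fails the run):
1. a fingertip holds the cover open by its bar while the cassette is still outside (value of joint cover above 0.4 rad and contact force between the fingers and cover above 0.5 N and x of cassette_nose in the frame of lane_mouth below 0.006 m), for 0.1 s.
2. the cassette goes under the cover, pushed by a finger while a finger holds the cover open (value of joint cover above 0.35 rad and contact force between the fingers and cover above 0.3 N and contact force between the fingers and cassette above 0.05 N and x of cassette_nose in the frame of lane_mouth above 0.01 m), for 0.1 s.
At the end, for the whole second after the job is handed in: The cassette's nose is within 5 mm of the end stop, the cassette stands flat on the lane floor at rest, and the cover is closed (under 0.06 rad) (x of cassette_nose in the frame of lane_end between -0.005 and 0.004 m and z of cassette_nose in the frame of lane_end below 0.004 m and angle between cassette's own z axis and vertical below 0.08 rad and value of joint cover below 0.06 rad and linear speed of cassette below 0.01 m/s); the robot touches nothing.
It fails at once if the cassette is lifted off the lane floor or tipped (z of cassette in the frame of lane_mouth above 0.01 m or angle between cassette's own z axis and vertical above 0.25 rad).
It fails at once if another thing on the bench is disturbed (distance of any of spare_cassette, vial1, vial2, pipette, reagent1, reagent2, beaker, tip_box from where it was at the start of the episode above 0.015 m).
It also fails if it takes over 38 s, if anything falls off the work surface, if the arm or the gripper's body presses on something with over 40 N, if the wrist force passes 120 N, or if a joint passes its speed limit or range.

## Robot

A 6-joint arm with a two-finger parallel gripper is mounted at the origin on the work surface. World frame = base frame: x ahead of the robot, y to its left, z up, the work surface at z = 0. Lengths are in m, angles in rad, forces in N, time in s.
With the tool pointing down it reaches from about 0.2 to 0.875 m from the base axis. Payload 3.4 kg.
Tool frame: the origin (TCP) lies midway between the tips of the shut fingers; the grasp point (between the pads) lies robot.grip_depth behind it (robot.grip_depth is the distance from the TCP to the grasp point, in m); z points along the fingers, y is the line along which they close (so a half turn about z gives the same grasp; the last joint's range is limited). The gripper opens to 94 mm and grips with 3 to 60 N. Pads are 16 mm wide; open, the fingers measure 119 mm over their backs; the gripper's body (75 mm by 177 mm) begins 78 mm behind the grasp point.
Start: joints at [1.032, 0.276, 1.505, -0, 1.361, -0.121], TCP at [0.233, 0.526, 0.205] pointing down, gripper open.
Joint ranges: [-2.89, 2.89], [-0.75, 2.08], [0.22, 2.7], [-1.18, 4.32], [0.11, 2.71], [-2.7, 2.7]. Speed limits (rad/s): [2.57, 2.57, 3.14, 3.14, 3.14, 3.14].

## Interface

Orientations are given as a 3x3 rotation matrix whose columns are the frame's x, y, z axes.
In Python, from cell import readout, viewer, finish_job, models, robot gives the robot as it stands.
- The arm moves only by the tool move_arm, never from a script. Its argument "moves" is a list of rows, each a list of 5 numbers: the finger opening in mm, from 0 to 94, then the shift along the tool's x, y, z in mm, then the turn about the tool's z in rad. A call has 1 to 20 rows; each row is the pose to reach, as a shift and turn from the pose commanded when the call began, along the tool's axes at that moment; what a row does not reach only later rows make up. A row lasts 1/10 s, in which the tool goes at most 50 mm and 8.59 degrees, less where a joint would pass 70% of its speed; a pose out of reach is approached as far as the arm can. A call with a gripper value outside its range is refused whole. The fingers move at their own pace and stop on an object; "squeeze" is the grip in N (left out, the last holds). Time passes only in rows, so rows that repeat a pose let the fingers close. It gives the time, the measured TCP pose, the force, the opening and the grip force at its end, in the units of the state.
- readout.read_state(): the state, without advancing time (a new reading comes with each control period).
- viewer.snapshot(name): name is "side" or "top" or "wrist"; returns a dict with "img" (400x640x3 uint8, blue, green, red), "mtx" (3x3 intrinsics, pixels), "R" (3x3) and "t" (3): a world point X has camera coordinates R X + t. Camera axes: x right, y down, z forward; pixel columns grow to the right and rows downward; lengths in m; the calibration is good to about 2 mm. A picture is of the moment at which its call begins. There is no depth.
- finish_job(): hands the job in; it is judged then, once.
Trained networks look in the newest picture that a camera, given by its name, has taken for a name from the list of things; names that differ only in an ending like _2 or _b are one class to them, and where a whole thing is asked for, a point or a joint stands for the part that bears it (a point fixed in the world has none). Each returns a list of dicts, best first, with "confidence" (0 to 1); they miss things now and then, are a little off and sometimes report something else, mostly with a low value. They report only what shows in the picture. A call takes as long as a camera call.
- models.silhouettes(query, camera): "region" (400x640 bool, what is visible of it) and "at" ([column, row] as shares, 0 to 1, of the picture: columns of its width, rows of its height, amid what is visible of it).
- models.place_of(query, camera): "at" ([column, row] as shares, 0 to 1, of the picture: columns of its width, rows of its height: a listed point, or the origin of a listed thing).
The state is a dict: "clock": time; "qpos": joint angles; "dq": joint speeds; "joint_torque": joint torques, N m; "tool_pos": TCP position; "tcp_rot": TCP orientation; "force": force on the tool from outside, world axes, zero at the start; "wrist_torque": the same for the moment, N m; "finger_gap": finger opening in m; "grasp_force": force on a finger pad.
Only numpy, scipy, OpenCV 4.12 (cv2) and the standard library are available. Lean on these libraries where they do the work, as an engineer would, in place of code of your own. Each camera call takes 0.05 s, during which the arm holds its last target. There are 200 camera calls.

## Working session

There is one attempt and no reset: what is moved stays moved. The work goes in short steps, Python scripts to look and compute and a tool call to move; the robot and the scene stay as the last step left them, time stands still between calls to the robot, and variables do not carry over. Pictures are saved under pics/ and viewed, at most 10 in all, crops included, and the job is handed in when it is done.

Besides the shell and the picture viewer there is one more tool, called after ">>>" by a JSON object that holds its "api" and its "payload". move_arm: Moves the arm, as the interface text tells. Its arguments: {"type":"object","properties":{"moves":{"type":"array"},"squeeze":{"type":"number"}},"required":["moves"]}

```bash
mkdir -p pics; cat > h.py <<'E'
import numpy as np, cv2
from cell import readout, viewer, finish_job, models, robot
def ray(s,at):
    p=np.array([at[0]*640,at[1]*400,1.]); d=s['R'].T@np.linalg.solve(s['mtx'],p); return -s['R'].T@s['t'],d
def onz(s,at,z):
    c,d=ray(s,at); return c+d*(z-c[2])/d[2]
def tri(rs):
    A=np.zeros((3,3));b=np.zeros(3)
    for c,d in rs:
        d=d/np.linalg.norm(d);P=np.eye(3)-np.outer(d,d);A+=P;b+=P@c
    return np.linalg.solve(A,b)
E
cat > a.py <<'E'
from h import *
np.set_printoptions(precision=4,suppress=True)
S={}
for c in ['side','top','wrist']:
    S[c]=viewer.snapshot(c); cv2.imwrite(f'pics/{c}0.png',S[c]['img'])
print(readout.read_state()['tcp_rot'],robot.grip_depth)
Z=dict(port=0,lane_mouth=.006,lane_end=.006,press_bar=.05,cassette=.006,cassette_nose=.006,cassette_tab=.044)
for q in list(Z)+['spare_cassette','vial1','pipette','reagent1','beaker','tip_box']:
    R=[]
    for c in S:
        r=models.place_of(q,c)
        for k in r[:2 if q not in('vial1','reagent1') else 3]:
            print(q,c,round(k['confidence'],2),np.array(k['at'])*[640,400],onz(S[c],k['at'],Z.get(q,0))[:2])
        if r: R.append(ray(S[c],r[0]['at']))
    if len(R)>1 and q in Z: print('   tri',tri(R))
E
python3 a.py; python3 -c "
import cv2,numpy as np
a=cv2.imread('pics/side0.png');b=cv2.imread('pics/top0.png')
print(a.shape)"
```

```text
[[-0.914   0.4058 -0.0007]
 [ 0.4058  0.914  -0.0012]
 [ 0.0001 -0.0013 -1.    ]] 0.0188
port side 0.96 [298.176 199.32 ] [ 0.5552 -0.0034]
port top 0.65 [296.768 194.6  ] [ 0.5699 -0.0147]
port top 0.3 [488.192 211.52 ] [ 0.5043 -0.6136]
   tri [ 0.5612 -0.0124  0.006 ]
lane_mouth side 0.93 [303.424 198.4  ] [ 0.5692 -0.0119]
lane_mouth side 0.32 [315.392 198.6  ] [ 0.6028 -0.0263]
lane_mouth top 0.55 [292.928 192.6  ] [ 0.576  -0.0032]
   tri [ 0.5751 -0.0019 -0.0037]
lane_end side 0.63 [297.024 188.2  ] [0.5688 0.0412]
lane_end side 0.43 [308.48 196.52] [ 0.5869 -0.0094]
lane_end top 0.76 [278.016 190.32 ] [0.5842 0.0436]
   tri [ 0.5781  0.0464 -0.0002]
press_bar side 0.68 [310.976 207.2  ] [ 0.556  -0.1034]
press_bar side 0.5 [377.088 375.12 ] [ 0.485  -0.6277]
press_bar top 0.74 [323.072 197.52 ] [ 0.5559 -0.0978]
press_bar top 0.74 [325.696 177.08 ] [ 0.6181 -0.107 ]
   tri [ 0.5571 -0.0981  0.0451]
cassette side 0.81 [320.576 203.   ] [ 0.6095 -0.051 ]
cassette side 0.71 [333.312 204.88 ] [ 0.6418 -0.0732]
cassette top 0.73 [319.488 232.   ] [ 0.4511 -0.0841]
cassette top 0.6
[... 661 characters left out ...]
434]
spare_cassette top 0.72 [299.328 157.68 ] [ 0.6869 -0.0248]
vial1 side 0.44 [318.592 184.88 ] [0.6412 0.0382]
vial1 side 0.42 [349.696 206.6  ] [ 0.6877 -0.0927]
pipette side 0.96 [273.088 220.52 ] [ 0.4531 -0.0646]
pipette top 0.89 [318.08 231.6 ] [ 0.4523 -0.0796]
reagent1 side 0.94 [378.368 377.12 ] [ 0.5032 -0.6106]
reagent1 side 0.6 [406.72 296.4 ] [ 0.6718 -0.449 ]
reagent1 top 0.86 [431.872 155.48 ] [ 0.6849 -0.4438]
beaker side 0.89 [297.6 317.2] [ 0.3984 -0.4033]
beaker side 0.43 [375.168 378.8  ] [ 0.4951 -0.6113]
beaker top 0.82 [425.088 248.2  ] [ 0.394  -0.4124]
tip_box side 0.9 [281.6  122.28] [0.659  0.4373]
tip_box top 0.95 [161.088 170.8  ] [0.6544 0.4142]
(400, 640, 3)
```

View pics/top0.png

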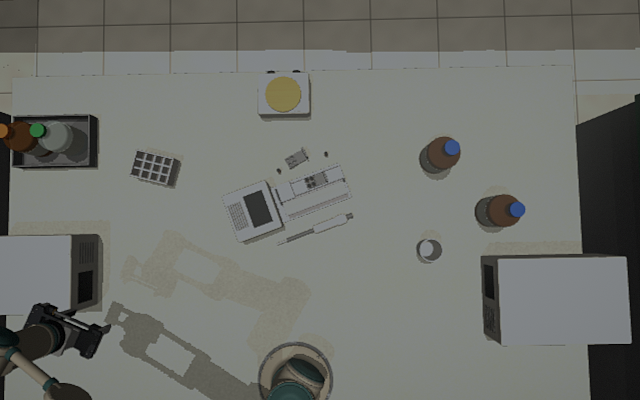

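View pics/side0.png

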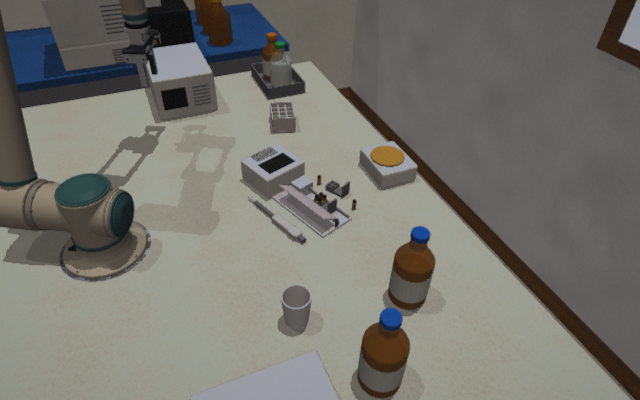

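Top: the port is at about (290,200) with the lane running from (325,170) down-left to the housing at (250,210). The bar is on the robot's side, and the pipette is at (318,230). Side: the loose vials are at (319,181) and (354,205), and the spare cassette is at (338,188). The tab lies near the lane's outer end.

```bash
python3 - <<'E'
from h import *
np.set_printoptions(precision=4,suppress=True)
s=viewer.snapshot('wrist');st=readout.read_state()
c=-s['R'].T@s['t']; T=st['tcp_rot']
print('cam in tool',np.array(T).T@(c-st['tool_pos']),'R cam->tool',np.array(T).T@s['R'].T, s['mtx'],st['clock'])
t=viewer.snapshot('top')
r=models.silhouettes('port','top')
for k in r[:2]:
    m=k['region'].astype(np.uint8); p=np.argwhere(m)[:,::-1]
    print(k['confidence'],m.sum(),cv2.minAreaRect(p.astype(np.float32)))
    b=cv2.boxPoints(cv2.minAreaRect(p.astype(np.float32)))
    print([onz(t,x/[640,400],0.03)[:2] for x in b])
E
```

```text
cam in tool [ 0.0847 -0.0001 -0.1797] R cam->tool [[-0.     -0.9594 -0.2819]
 [ 1.     -0.0003  0.001 ]
 [-0.001  -0.2819  0.9594]] [[278.5559   0.     318.1767]
 [  0.     278.5559 201.0683]
 [  0.       0.       1.    ]] 2.15
0.56 4822 ((286.5068359375, 198.1849365234375), (50.79585647583008, 122.30799865722656), 69.44395446777344)
[array([0.5688, 0.2196]), array([ 0.6948, -0.1369]), array([ 0.546 , -0.1886]), array([0.4214, 0.1656])]
```

>>> {"api": "move_arm", "payload": {"moves": [[55, -40, -28, 0, 0.06], [55, -80, -57, 0, 0.12], [55, -120, -86, 0, 0.18], [55, -160, -115, 0, 0.24], [55, -200, -143, 0, 0.3], [55, -240, -172, 0, 0.36], [55, -280, -200, 0, 0.42], [55, -320, -229, 0, 0.48], [55, -360, -258, 0, 0.54], [55, -400, -286, 0, 0.6], [55, -440, -315, 0, 0.65], [55, -480, -344, 0, 0.7], [55, -520, -372, 0, 0.76], [55, -550, -394, 0, 0.8], [55, -570, -408, 0, 0.815], [55, -570, -408, 0, 0.815], [55, -570, -408, 0, 0.815]]}}

```text
clock: 3.95
tool_pos: [0.5884, -0.0786, 0.2051]
tcp_rot: [[-0.331, 0.944, -0.001], [0.944, 0.331, 0.001], [0.001, -0.001, -1.0]]
force: [-0.0, 0.5, -0.2]
finger_gap: 0.0551
grasp_force: 0.0
```

```bash
cat > b.py <<'E'
from h import *
import sys
np.set_printoptions(precision=4,suppress=True)
s=viewer.snapshot('wrist'); cv2.imwrite(f'pics/{sys.argv[1]}.png',s['img'])
st=readout.read_state(); print(st['clock'],st['tool_pos'],st['tcp_rot'],st['finger_gap'])
Z=dict(port=0,lane_mouth=.006,lane_end=.006,press_bar=.05,cassette=.006,cassette_nose=.006,cassette_tab=.044)
for q in Z:
    for k in models.place_of(q,'wrist')[:2]:
        print(q,round(k['confidence'],2),np.array(k['at'])*[640,400],onz(s,k['at'],Z[q])[:2])
E
python3 b.py w1
```

```text
4.0 [ 0.5881 -0.0779  0.2053] [[-0.3318  0.9434 -0.001 ]
 [ 0.9434  0.3318  0.001 ]
 [ 0.0013 -0.0006 -1.    ]] 0.054987962188364436
port 0.68 [292.608 193.92 ] [ 0.5583 -0.1081]
port 0.59 [313.6  123.92] [ 0.5551 -0.007 ]
lane_mouth 0.92 [339.008 125.8  ] [0.5875 0.0019]
lane_end 0.67 [335.68  93.08] [0.5694 0.0381]
press_bar 0.94 [292.608 191.92 ] [ 0.5577 -0.0916]
press_bar 0.5 [337.408 182.8  ] [ 0.6061 -0.0623]
cassette 0.95 [338.176 182.8  ] [ 0.6132 -0.0702]
cassette_nose 0.59 [335.616 157.32 ] [ 0.5976 -0.0383]
cassette_tab 0.82 [337.472 219.2  ] [ 0.6239 -0.1087]
```

View pics/w1.png

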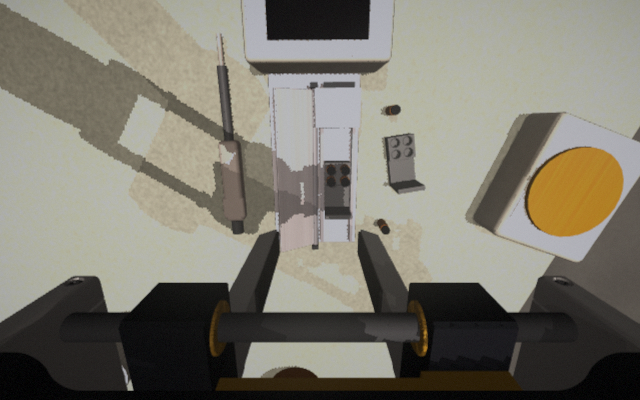

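Wrist view: image up is the port's +x. The lane lies between columns 318 and 350, the cassette is at rows 160–218, the bar at columns 275–315, and the fingers straddle both. The tab is at about port x −112 mm. I'll descend behind it to 85 mm and look again.

>>> {"api": "move_arm", "payload": {"moves": [[55, -15, -3, 20, 0], [55, -30, -5, 40, 0], [55, -45, -8, 60, 0], [55, -56, -9, 80, 0], [55, -56, -9, 100, 0], [55, -56, -9, 115, 0], [55, -56, -9, 120, 0], [55, -56, -9, 120, 0]]}}

```text
clock: 5.15
tool_pos: [0.5984, -0.134, 0.0849]
tcp_rot: [[-0.332, 0.943, -0.001], [0.943, 0.332, 0.001], [0.001, -0.001, -1.0]]
force: [1.0, -0.7, 0.0]
finger_gap: 0.0553
grasp_force: 0.0
```

```bash
python3 b.py w2
```

```text
5.2 [ 0.599  -0.1342  0.0858] [[-0.3319  0.9433  0.0003]
 [ 0.9433  0.3319  0.    ]
 [-0.0001  0.0003 -1.    ]] 0.05478634975896392
port 0.94 [321.792  62.08 ] [ 0.5562 -0.0094]
port 0.35 [193.408  90.   ] [ 0.4563 -0.0684]
lane_mouth 0.58 [359.616  61.   ] [0.5863 0.001 ]
press_bar 0.61 [287.488 164.   ] [ 0.5577 -0.0944]
press_bar 0.57 [355.072 113.72 ] [ 0.5934 -0.0425]
cassette 0.85 [356.032 155.08 ] [ 0.6125 -0.0735]
cassette_nose 0.95 [355.392 111.88 ] [ 0.598  -0.0383]
cassette_nose 0.47 [450.304 116.6  ] [ 0.679 -0.014]
cassette_tab 0.96 [361.92 200.08] [ 0.6243 -0.1035]
cassette_tab 0.41 [358.272 152.68 ] [ 0.6071 -0.0685]
```

View pics/w2.png

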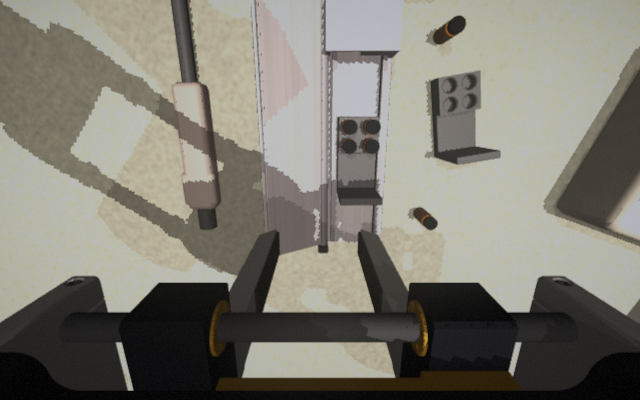

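Closer up, the tab is at (360,200) and the right fingertip at about (367,238), behind it and on the lane's centre. The left fingertip at (272,238) is over the bar. Next I press down.

>>> {"api": "move_arm", "payload": {"moves": [[55, 0, 0, 10, 0], [55, 0, 0, 20, 0], [55, 0, 0, 27, 0], [55, 0, 0, 34, 0], [55, 0, 0, 40, 0], [55, 0, 0, 46, 0], [55, 0, 0, 50, 0], [55, 0, 0, 53, 0], [55, 0, 0, 53, 0], [55, 0, 0, 53, 0]]}}

```text
clock: 6.55
tool_pos: [0.5971, -0.1351, 0.0327]
tcp_rot: [[-0.332, 0.943, -0.003], [0.943, 0.332, -0.001], [0.0, -0.004, -1.0]]
force: [-4.5, -2.0, 7.1]
finger_gap: 0.0551
grasp_force: 3.5
```

```bash
python3 b.py w3; python3 - <<'E'
from h import *
s=viewer.snapshot('side');c=s['img'][140:250,220:380];cv2.imwrite('pics/s3.png',cv2.resize(c,None,fx=5,fy=5,interpolation=2))
E
```

```text
6.6 [ 0.5971 -0.1351  0.0327] [[-0.3324  0.9431 -0.0032]
 [ 0.9431  0.3324 -0.0012]
 [-0.     -0.0034 -1.    ]] 0.05471511309472999
port 0.94 [326.72  45.52] [ 0.5571 -0.0088]
port 0.15 [372.928  45.8  ] [0.5869 0.0015]
lane_mouth 0.75 [372.8  45.2] [0.5862 0.0001]
press_bar 0.93 [274.368 172.08 ] [ 0.5534 -0.0931]
cassette 0.96 [367.424 163.   ] [ 0.6125 -0.0735]
cassette 0.5 [365.888 113.2  ] [ 0.5981 -0.0412]
cassette_nose 0.73 [365.888 112.6  ] [ 0.598  -0.0409]
cassette_tab 0.75 [378.624 223.8  ] [ 0.6261 -0.1043]
cassette_tab 0.64 [274.112 171.8  ] [ 0.5526 -0.0943]
```

View pics/w3.png

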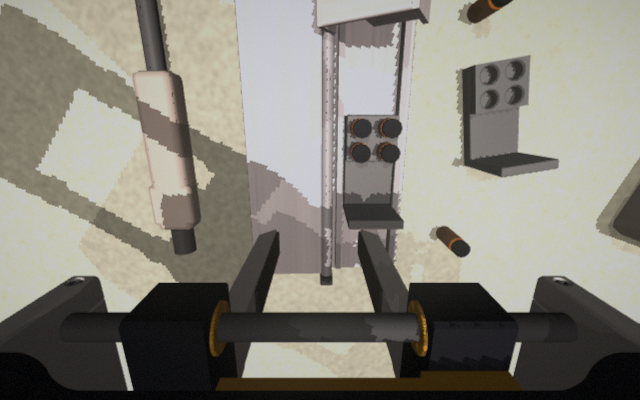

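View pics/s3.png

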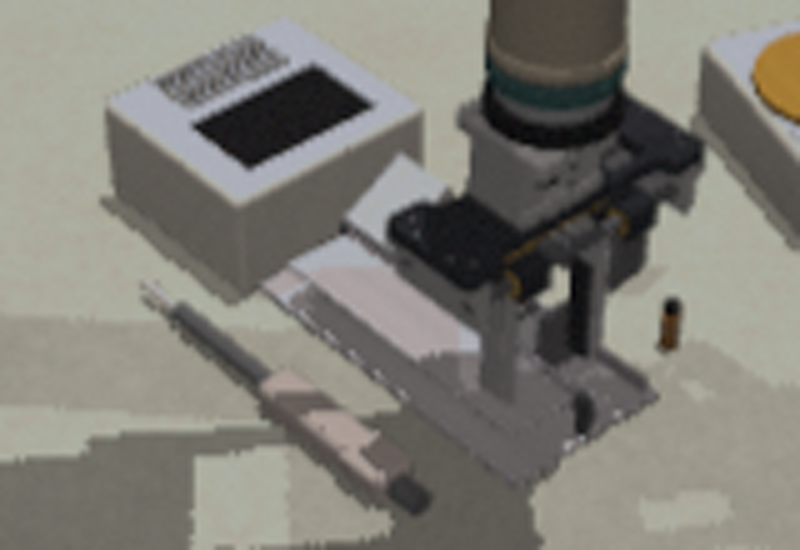

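The cover is up at about 0.55 rad with 7 N on the bar. In the wrist view the tab at (375,220) is still ahead of the right fingertip, and the side crop shows the flap raised. Now I push along the lane.

>>> {"api": "move_arm", "payload": {"moves": [[55, 5, 0, 0, 0], [55, 9, 0, 0, 0], [55, 13, 0, 0, 0], [55, 17, 0, 0, 0], [55, 21, 0, 0, 0], [55, 25, 0, 0, 0], [55, 30, 0, 0, 0], [55, 35, 0, 0, 0], [55, 40, 0, 0, 0], [55, 45, 0, 0, 0], [55, 50, 0, 0, 0], [55, 55, 0, 0, 0], [55, 60, 0, 0, 0], [55, 65, 0, 0, 0], [55, 70, 0, 0, 0], [55, 74, 0, 0, 0], [55, 78, 0, 0, 0], [55, 81, 0, 0, 0], [55, 82, 0, 0, 0], [55, 82, 0, 0, 0]]}}

```text
clock: 9.0
tool_pos: [0.5757, -0.0597, 0.0345]
tcp_rot: [[-0.333, 0.943, 0.008], [0.943, 0.333, -0.005], [-0.008, 0.006, -1.0]]
force: [2.8, -5.2, 7.9]
finger_gap: 0.0548
grasp_force: 3.7
```

```bash
python3 b.py w4
```

```text
9.05 [ 0.5756 -0.0597  0.0345] [[-0.3332  0.9428  0.0083]
 [ 0.9428  0.3333 -0.005 ]
 [-0.0075  0.0062 -1.    ]] 0.05491655637422253
port 0.61 [316.48 158.48] [ 0.5549 -0.0087]
lane_mouth 0.59 [318.72 161.08] [ 0.5568 -0.0091]
lane_end 0.72 [360.   102.92] [0.5706 0.0392]
press_bar 0.64 [268.992 277.4  ] [ 0.5489 -0.0873]
cassette 0.97 [363.52 172.8 ] [ 0.5917 -0.0062]
cassette_tab 0.79 [370.496 236.   ] [ 0.6035 -0.0392]
```

View pics/w4.png

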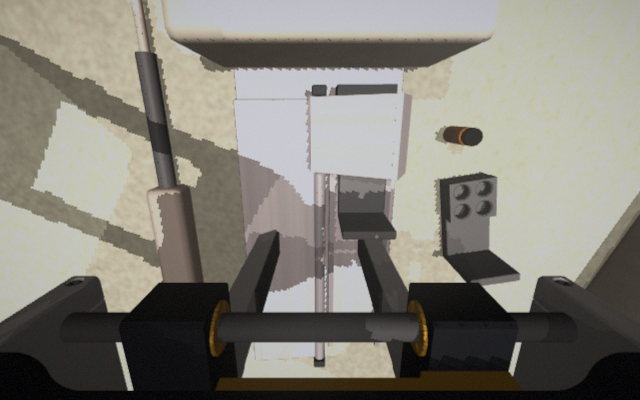

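The cassette is halfway in under the raised cover, with its tab at (366,225) about 20 mm short of home. I'll go on slowly.

>>> {"api": "move_arm", "payload": {"moves": [[55, 3, 0, 1, 0], [55, 6, -1, 1, 0], [55, 9, -1, 1, 0], [55, 12, -2, 1, 0], [55, 14, -2, 1, 0], [55, 16, -2, 1, 0], [55, 17, -2, 1, 0], [55, 17, -2, 1, 0]]}}

```text
clock: 10.2
tool_pos: [0.5685, -0.0443, 0.0336]
tcp_rot: [[-0.333, 0.943, 0.009], [0.943, 0.333, -0.005], [-0.008, 0.007, -1.0]]
force: [2.7, -4.3, 7.6]
finger_gap: 0.0547
grasp_force: 3.8
```

```bash
python3 b.py w5
```

```text
10.25 [ 0.5685 -0.0443  0.0335] [[-0.3331  0.9428  0.009 ]
 [ 0.9428  0.3332 -0.0049]
 [-0.0076  0.0069 -0.9999]] 0.05513378289992607
port 0.89 [321.28 181.08] [ 0.5571 -0.0085]
lane_end 0.73 [361.024 127.08 ] [0.5701 0.0395]
press_bar 0.74 [276.288 298.6  ] [ 0.5511 -0.0854]
cassette_nose 0.6 [357.184 123.6  ] [0.5666 0.0408]
cassette_tab 0.76 [370.816 234.2  ] [ 0.5957 -0.0222]
```

View pics/w5.png

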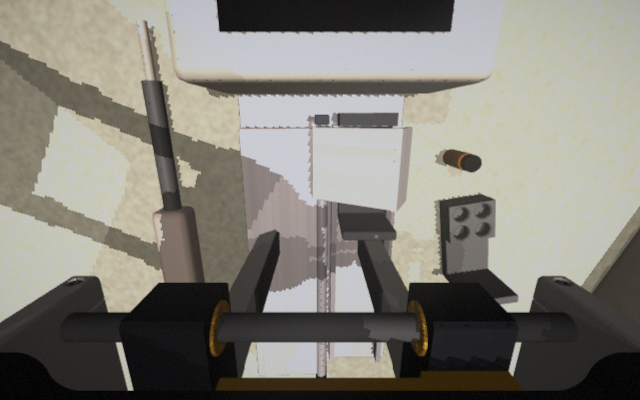

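The tab is 2–4 mm from home. I'll close in by millimetres, watching for the stop's force.

>>> {"api": "move_arm", "payload": {"moves": [[55, 1, 0, 0, 0], [55, 2, 0, 0, 0], [55, 2, 0, 0, 0], [55, 2, 0, 0, 0]]}}

```text
clock: 11.0
tool_pos: [0.5681, -0.0433, 0.0337]
tcp_rot: [[-0.333, 0.943, 0.01], [0.943, 0.333, -0.006], [-0.009, 0.007, -1.0]]
force: [2.7, -7.6, 7.7]
finger_gap: 0.0551
grasp_force: 4.9
```

>>> {"api": "move_arm", "payload": {"moves": [[55, 1, 0, 0, 0], [55, 2, 0, 0, 0], [55, 2, 0, 0, 0], [55, 2, 0, 0, 0]]}}

```text
clock: 11.4
tool_pos: [0.5682, -0.0431, 0.0342]
tcp_rot: [[-0.334, 0.943, 0.011], [0.943, 0.334, -0.009], [-0.012, 0.007, -1.0]]
force: [3.8, -9.9, 8.6]
finger_gap: 0.0551
grasp_force: 6.7
```

```bash
python3 b.py w6
```

```text
11.45 [ 0.5682 -0.043   0.0342] [[-0.3337  0.9426  0.0111]
 [ 0.9426  0.3338 -0.009 ]
 [-0.0122  0.0074 -0.9999]] 0.055127956746265784
port 0.92 [318.272 184.   ] [ 0.5555 -0.0105]
lane_end 0.68 [360.192 126.   ] [0.5691 0.0412]
press_bar 0.57 [273.984 296.12 ] [ 0.5488 -0.0833]
cassette_nose 0.84 [360.   126.08] [0.5689 0.0411]
cassette_tab 0.78 [367.488 237.2  ] [ 0.5944 -0.0238]
cassette_tab 0.6 [449.408 156.68 ] [0.621  0.0419]
```

View pics/w6.png

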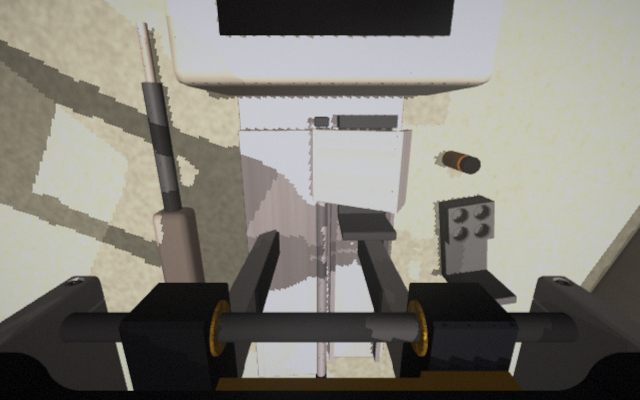

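It's at the stop: the force rose from 5 to 10.6 N with the tip standing still, and the nose reads as coinciding with lane_end. I'll back off, then raise.

>>> {"api": "move_arm", "payload": {"moves": [[55, -4, 0, 0, 0], [55, -8, 0, 0, 0], [55, -12, 0, 0, 0], [55, -16, 0, 0, 0], [55, -16, 0, -4, 0], [55, -16, 0, -8, 0], [55, -16, 0, -12, 0], [55, -16, 0, -16, 0], [55, -16, 0, -20, 0], [55, -16, 0, -25, 0], [55, -16, 0, -35, 0], [55, -16, 0, -55, 0], [55, -16, 0, -80, 0], [55, -16, 0, -110, 0], [55, -16, 0, -140, 0], [55, -16, 0, -140, 0]]}}

```text
clock: 13.4
tool_pos: [0.5694, -0.0539, 0.1756]
tcp_rot: [[-0.332, 0.943, 0.006], [0.943, 0.332, -0.002], [-0.004, 0.005, -1.0]]
force: [-0.4, 0.5, -0.2]
finger_gap: 0.0552
grasp_force: 0.0
```

```bash
python3 b.py w7
```

```text
13.45 [ 0.5681 -0.0536  0.1733] [[-0.3315  0.9434  0.0019]
 [ 0.9434  0.3315 -0.0012]
 [-0.0018  0.0014 -1.    ]] 0.0544823603397109
port 0.87 [321.6  147.68] [ 0.5566 -0.0063]
port 0.75 [390.016 247.6  ] [ 0.6933 -0.1048]
lane_mouth 0.69 [342.528 152.6  ] [ 0.5829 -0.0028]
lane_end 0.86 [342.912 115.4  ] [0.5676 0.0386]
press_bar 0.7 [296.   220.52] [ 0.554  -0.0907]
cassette 0.61 [347.968 142.68 ] [0.5849 0.0107]
cassette_nose 0.54 [139.776 358.88 ] [ 0.3969 -0.4077]
cassette_tab 0.85 [353.216 176.92 ] [ 0.5993 -0.0214]
```

View pics/w7.png

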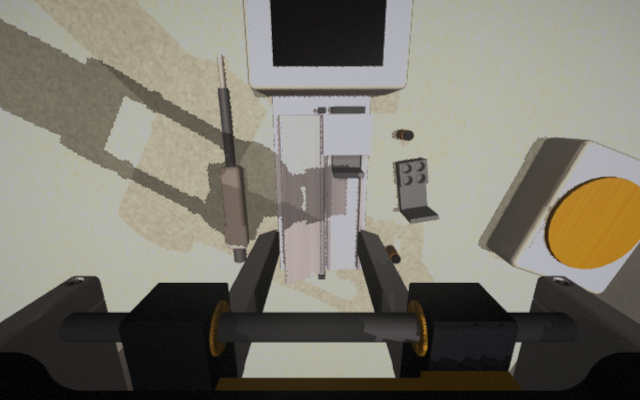

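The cover is closed flat over the vials (rows 113–155), the tab at (348,172) stands just outside it, and the bystanders are in place.

```bash
python3 -c "
from cell import finish_job
print(finish_job())"
```

```text
the job is handed in; nothing more can be done
None
```

The cassette was pushed until the force rose at the end stop, the cover closed over the vials, and the arm was clear when I handed the job in at about 13.5 s; the verdict wasn't shown.

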